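# Eject a cast block from its mould

### The job

The cast white block sits flush in the cavity of its metal mould, so it cannot be gripped: take the square-handled stylus from the tool rack and, with its tip, push the recessed ejector button in the mould's sloping front all the way down without forcing it, so that the block rises. Lift the raised block out and set it down flat in the steel tray without dropping it. Finish with the stylus standing upright in the rack again, fully down in any free hole, and leave everything else as it stands.

Things in the scene. Friction and masses are not known exactly. Their poses are not given: they have to be found in the camera images.
- mould: Fixed mould, 197 (x) x 120 (y) x 75 mm high. Rear part, x 0 to +110 mm: aluminium block with a flat rim at z = 75 mm around the open cavity. Front part, x -87 to 0 mm: grey face sloping 30 degrees, from z = 75 mm at x = 0 down to z = 25 mm at x = -87 mm, with the button's hole in it. Origin: underside, below the line where slope and rim meet, mid-width; x points from slope to cavity, z up.
- button_mouth (a point): Centre of the mouth of the round button hole in the sloping face (x = -43.3, y = +20, z = 50 mm in the mould's frame). The hole is 16 mm in diameter, bored square to the face; the button lies at its bottom. Axes are the mould's.
- button_top (a point): Centre of the top of the button cap (black, 14 mm diameter), 16 mm down the hole when released; moves with the cap. Its z axis points out along the hole, 30 degrees from vertical, leaning to the mould's -x side.
- button (a joint): Travel of the ejector button, m: 0 released, 0.010 fully down; sprung, it returns. The push rises from 2 N to 9 to 13 N near the end (it lifts the block), then it meets a rubber stop that yields 1 to 3 mm under 6 to 18 N more. It raises the block 1.6 mm per mm of travel; the block stays up by friction when the button returns.
- cavity (a point): Centre of the mouth of the mould's cavity, at rim height (x = +55, z = 75 mm in the mould's frame). The cavity is 46 (x) x 68 (y) mm and 28 mm deep; axes are the mould's.
- block: Cast white block, 42 (x) x 64 (y) x 26 mm high, about 90 g, loose. In the cavity it starts with its top 1 mm below the rim, 2 mm free all round; fully raised it stands 14 to 18 mm above the rim. Origin: centre of its underside, z up.
- stylus: The stylus, 130 mm long: steel pin 8 mm in diameter and 60 mm long, then a black square handle 16 x 16 mm, 70 mm long. Origin: end of the pin (the tip); z runs from tip to handle, x and y square to the handle's flats. Starts upright in one of the rack's holes, the foot of its handle resting on the rack's top. About 60 g.
- rack: Fixed white tool rack, 60 (x) x 200 (y) mm, top at z = 75 mm, 12 mm thick, open below, with three through holes of 13 mm diameter in a row along y at y = -65, 0, +65 mm. A tool stands with its tip 15 mm above the bench. Origin: centre of underside. Three tools stand in it at the start, in any order.
- tray: Fixed steel tray, outside 160 (x) x 130 (y) x 22 mm high, walls and floor 5 mm. Origin: centre of underside.
- scriber: Another tool in the rack, round 20 mm handle with a ball end, 130 mm long; same pin and origin as the stylus. Leave it.
- scraper: Another tool in the rack, flat 6 x 30 mm handle, 129 mm long; same pin and origin as the stylus. Leave it.
- dish: Petri dish, 90 mm diameter, 15 mm high, on the bench. Origin: centre of underside. Leave it.
- vial: Amber vial, 28 mm diameter, 60 mm high. Origin: centre of underside. Leave it.
- reagent: Clear bottle with black cap, 68 mm diameter, 140 mm high. Origin: centre of underside. Leave it.
- beaker: Glass beaker, 72 mm diameter, 90 mm high. Origin: centre of underside. Leave it.
- jar: White jar, 60 mm diameter, 70 mm high. Origin: centre of underside. Leave it.
Mind the look-alikes: they are no part of the job. What is shaped like the stylus but blue is not meant.

How it is judged:
On the way, in this order (a step that is already met when the one before it is completed fails the run):
1. the stylus holds the ejector button fully down and the block has risen (value of joint button above 0.0085 m and contact force between stylus and mould above 1 N and z of block in the frame of mould above 0.058 m), for 0.1 s.
2. the block is lifted clear out of the mould (z of block in the frame of mould above 0.08 m), for 0.1 s.
At the end, for the whole second after the job is handed in: The block lies flat and upright on the tray's floor (underside within 4 mm of the floor, tilt under 0.1 rad), at rest; the stylus stands in a hole of the rack, tip down, handle foot on the rack's top (within 4 mm; tilt under 0.1 rad), at rest (x of block in the frame of tray between -0.06 and 0.06 m and y of block in the frame of tray between -0.045 and 0.045 m and z of block in the frame of tray below 0.009 m and angle between each of block, stylus's own z axis and vertical below 0.1 rad and linear speed of each of block, stylus below 0.02 m/s and x of stylus in the frame of rack between -0.01 and 0.01 m and y of stylus in the frame of rack between -0.08 and 0.08 m and z of stylus in the frame of rack between 0.011 and 0.019 m); the robot touches nothing.
It fails at once if the stylus pushes on the mould or its button with more than 40 N (contact force between stylus and mould above 40 N).
It fails at once if the block is let go of more than 15 mm above the tray's floor (x of block in the frame of tray between -0.06 and 0.06 m and y of block in the frame of tray between -0.045 and 0.045 m and z of block in the frame of tray above 0.02 m and contact force between the fingers and block below 0.05 N).
It fails at once if another tool in the rack is moved more than 30 mm or tipped (distance of any of scriber, scraper from where it was at the start of the episode above 0.03 m or angle between any of scriber, scraper's own z axis and vertical above 0.35 rad).
It fails at once if the dish or vial is moved more than 30 mm or tipped (distance of any of dish, vial from where it was at the start of the episode above 0.03 m or angle between any of dish, vial's own z axis and vertical above 0.35 rad).
It fails at once if the bottle, beaker or jar is moved more than 30 mm or tipped (distance of any of reagent, beaker, jar from where it was at the start of the episode above 0.03 m or angle between any of reagent, beaker, jar's own z axis and vertical above 0.35 rad).
It also fails if it takes over 67 s, if anything falls off the work surface, if the arm or the gripper's body presses on something with over 40 N, if the wrist force passes 120 N, or if a joint passes its speed limit or range.

### The arm

A 7-joint arm with a two-finger parallel gripper is mounted at the origin on the work surface. World frame = base frame: x ahead of the robot, y to its left, z up, the work surface at z = 0. Lengths are in m, angles in rad, forces in N, time in s.
With the tool pointing down it reaches from about 0.35 to 0.9 m from the base axis. Payload 8.1 kg.
Tool frame: the origin (TCP) lies on the centre line of the jaws, within the pads' length; the fingertips stand 11 mm ahead of it and the grasp point (between the pads) lies 8 mm behind it; z points along the fingers, y is the line along which they close (so a half turn about z gives the same grasp; the last joint's range is limited). The gripper opens to 85 mm and grips with 20 to 120 N. Pads are 22 mm wide; open, the fingers measure 114 mm over their backs; the gripper's body (76 mm by 85 mm) begins 54 mm behind the grasp point. The pads swing forward as they close: fully open they stand 13 mm farther back than shut.
Start: joints at [1.112, 0.434, 0.025, 1.573, -0.012, 1.134, -0.075], TCP at [0.218, -0.586, 0.242] pointing down, gripper open.
Joint ranges: [-2.62, 2.62], [-0.44, 2.09], [-1.27, 1.32], [0.08, 2.57], [-1.32, 4.46], [0.12, 2], [-2.74, 2.74]. Speed limits (rad/s): [2.22, 2.22, 3.01, 3.01, 3.14, 3.14, 3.14].

### API

Orientations are given as a 3x3 rotation matrix whose columns are the frame's x, y, z axes.
In Python, from cell import observe, camera, get_calibration, close_job gives the robot as it stands.
- The arm moves only by the tool carry_out, never from a script. Its argument "commands" is a list of rows, each an object with "delta_pos": the shift along the tool's x, y, z in mm, a list of three; "dr": the turn, a rotation vector about the tool's x, y, z in rad, a list of three. In form: [{"delta_pos": [x, y, z], "dr": [wx, wy, wz]}, ...]. A call has exactly 5 rows; each row shifts and turns the commanded pose from where the row before left it, along the tool's axes as they then stand; what a row does not reach is not made up. A row lasts 1/10 s, in which the tool goes at most 50 mm and 8.59 degrees, less where a joint would pass 70% of its speed; a pose out of reach is approached as far as the arm can. A call with a gripper value outside its range is refused whole. "hand" is the opening in per cent of the stroke, from 0 (shut) to 100 (fully open), set as the call begins (left out, the last holds). The fingers move at their own pace and stop on an object; "grip_force" is the grip in N (left out, the last holds). Time passes only in rows, so rows that do not move let the fingers close, or fill a call up. It gives the time, the measured TCP pose, the force, the opening and the grip force at its end, in the units of the state.
- observe(): the state, without advancing time (a new reading comes with each control period).
- camera(name): name is "side" or "top"; returns the picture (420x560x3 uint8, red, green, blue); there is no depth.
- get_calibration(name): a dict with "camera_matrix" (3x3 intrinsics, pixels), "world_from_camera" (4x4, takes a point from camera to world coordinates). Camera axes: x right, y up, looking along -z (the intrinsics and any distortion apply to the point x, -y, -z); pixel columns grow to the right and rows downward; lengths in m; the calibration is good to about 2 mm. A picture is of the moment at which its call begins. get_calibration takes no time and is no camera call.
- close_job(): hands the job in; it is judged then, once.
The state is a dict: "t": time; "q": joint angles; "qvel": joint speeds; "tau": joint torques, N m; "position": TCP position; "orientation": TCP orientation; "ft_force": force on the tool from outside, world axes, zero at the start; "ft_torque": the same for the moment, N m; "opening": opening from 0.0 (shut) to 1.0 (fully open); "grasp_force": force on a finger pad.
Only numpy, scipy, OpenCV 4.12 (cv2) and the standard library are available. Lean on these libraries where they do the work, as an engineer would, in place of code of your own. Each camera call takes 0.05 s, during which the arm holds its last target. There are 200 camera calls.

## Working session

There is one attempt and no reset: what is moved stays moved. The work goes in short steps, Python scripts to look and compute and a tool call to move; the robot and the scene stay as the last step left them, time stands still between calls to the robot, and variables do not carry over. Pictures are saved under pics/ and viewed, at most 10 in all, crops included, and the job is handed in when it is done.

Besides the shell and the picture viewer there is one more tool, called as name(argument=value, ...), one argument or row to a line, values as JSON. carry_out: Moves the arm, as the interface text tells. Its arguments: {"type":"object","properties":{"commands":{"type":"array","items":{"type":"object","properties":{"delta_pos":{"type":"array","items":{"type":"number"}},"dr":{"type":"array","items":{"type":"number"}}}}},"hand":{"type":"number"},"grip_force":{"type":"number"}},"required":["commands"]}

```bash
mkdir -p pics; python3 - <<'E'
from cell import *
import cv2,numpy as np
np.set_printoptions(precision=4,suppress=True)
for n in("side","top"):
    im=camera(n); cv2.imwrite(f"pics/{n}0.png",cv2.cvtColor(im,cv2.COLOR_RGB2BGR)); print(n,get_calibration(n))
s=observe(); print(s)
E
```

```text
side {'camera_matrix': array([[493.9181,   0.    , 281.3897],
       [  0.    , 493.9181, 208.4061],
       [  0.    ,   0.    ,   1.    ]]), 'world_from_camera': array([[-0.9999, -0.0127,  0.0017,  0.5939],
       [ 0.0093, -0.6313,  0.7755,  0.8297],
       [-0.0087,  0.7754,  0.6314,  0.7399],
       [ 0.    ,  0.    ,  0.    ,  1.    ]])}
top {'camera_matrix': array([[461.7449,   0.    , 278.8281],
       [  0.    , 461.7449, 209.9948],
       [  0.    ,   0.    ,   1.    ]]), 'world_from_camera': array([[-0.0211,  0.9885, -0.15  ,  0.4276],
       [-0.9997, -0.0222, -0.0059,  0.0274],
       [-0.0092,  0.1498,  0.9887,  1.2571],
       [ 0.    ,  0.    ,  0.    ,  1.    ]])}
{'t': 0.1, 'q': array([ 1.1124,  0.4352,  0.025 ,  1.574 , -0.0116,  1.134 , -0.0751]), 'qvel': array([-0.0001, -0.0024,  0.001 , -0.0041,  0.0008,  0.0001,  0.0012]), 'tau': array([  0.0033, -67.1759,   1.0285, -31.6904,   0.0158,   0.0072,
        -0.    ]), 'position': array([ 0.2175, -0.5855,  0.2416]), 'orientation': array([[ 0.9374,  0.3483, -0.0006],
       [ 0.3483, -0.9374,  0.0013],
       [-0.0001, -0.0014, -1.    ]]), 'ft_force': array([ 0.3719, -0.3882, -0.5455]), 'ft_torque': array([-0.0165, -0.0241,  0.0104]), 'grasp_force': 0.0, 'opening': 0.9968289268632565}
```

View pics/top0.png

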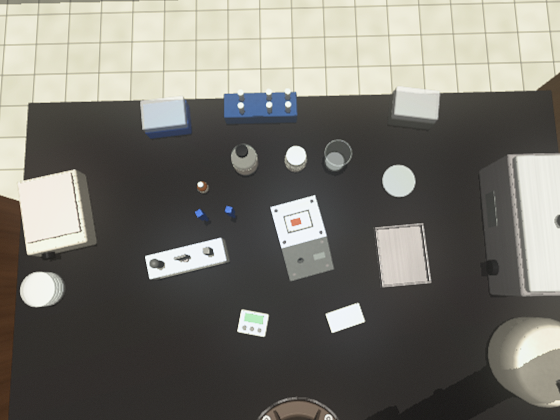

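View pics/side0.png

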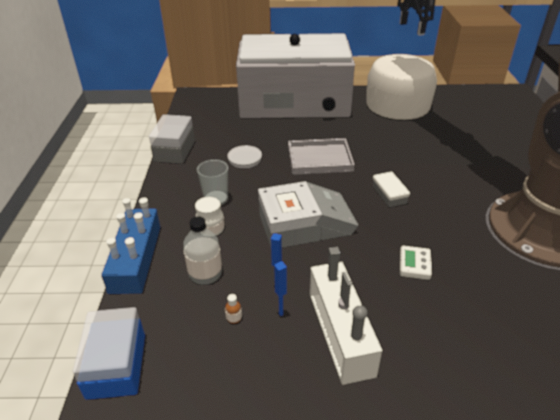

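The rack holds three tools. In the top view they are at (208,251), (183,258) and (156,264). In the side view they are at (334,263), (345,290) and (358,320), and the blue look-alikes stand at (277,248) and (281,278). I'll enlarge to confirm which one is the stylus.

```bash
python3 - <<'E'
import cv2,numpy as np
t=cv2.imread("pics/top0.png");s=cv2.imread("pics/side0.png")
a=cv2.resize(t[190:290,140:340],None,fx=4,fy=4,interpolation=cv2.INTER_CUBIC)
b=cv2.resize(s[235:385,300:400],None,fx=4,fy=4,interpolation=cv2.INTER_CUBIC)
c=cv2.resize(s[175:250,250:370],None,fx=3.33,fy=3.33,interpolation=cv2.INTER_CUBIC)
cv2.imwrite("pics/c1.png",a)
m=np.zeros((600,800,3),np.uint8); m[:,:400]=b; h,w=c.shape[:2]; m[:h,400:400+min(w,400)]=c[:,:400]
d=cv2.resize(t[215:295,370:435],None,fx=4,fy=4,interpolation=cv2.INTER_CUBIC); m[270:590,400:660]=d
cv2.imwrite("pics/c2.png",m)
E
```

```text
(no output)
```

View pics/c1.png

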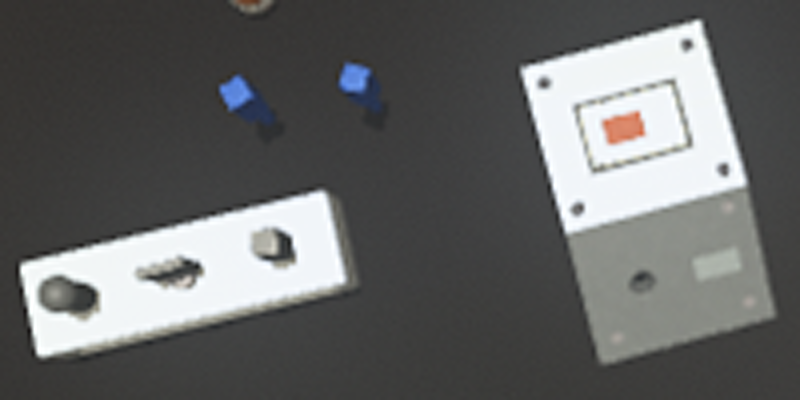

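View pics/c2.png

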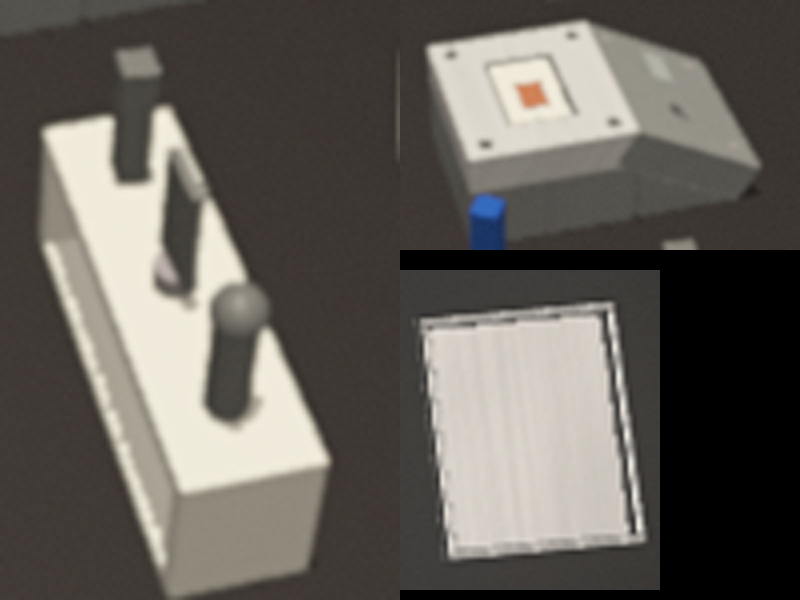

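Candidates in the rack are the square-topped handle at top (207,251) / side (334,250), the flat one at top (183,258), and the ball-ended one at top (156,264). The square one is black with a square section, so it's the stylus. The blue square tools at top (199,213) and (229,210) are the decoys. Next I'll fit the poses.

```bash
cat > h.py <<'E'
import numpy as np
from cell import *
from scipy.optimize import least_squares
np.set_printoptions(precision=4,suppress=True)
CAL={n:get_calibration(n) for n in("side","top")}
def proj(n,P):
    c=CAL[n];T=np.linalg.inv(c["world_from_camera"]);p=np.atleast_2d(P)@T[:3,:3].T+T[:3,3]
    p=p*[1,-1,-1];u=p@c["camera_matrix"].T;return u[:,:2]/u[:,2:]
def un(n,px,z):
    c=CAL[n];W=c["world_from_camera"];d=np.linalg.inv(c["camera_matrix"])@[*px,1];d=W[:3,:3]@(d*[1,-1,-1]);o=W[:3,3]
    return o+d*(z-o[2])/d[2]
def crop(p,s,off): return (np.array(p,float)+.5)/s-.5+off
def place(v,L): c,s=np.cos(v[2]),np.sin(v[2]);L=np.array(L,float)/1000;return np.c_[v[0]+c*L[:,0]-s*L[:,1],v[1]+s*L[:,0]+c*L[:,1],L[:,2]]
def fit(obs,g):  # obs: list of (cam, local mm pts, pixels)
    f=lambda v:np.concatenate([(proj(n,place(v,L))-p).ravel() for n,L,p in obs])
    r=least_squares(f,g,x_scale=[.01,.01,.1],loss="soft_l1");return r.x,r.fun
E
python3 - <<'E'
from h import *
T=lambda p:crop(p,4,[140,190]);S=lambda p:crop(p,3.333,[250,175]);R=lambda p:crop(p,4,[300,235])
M=[(110,60,75),(110,-60,75),(0,-60,75),(0,60,75),(-87,60,25),(-87,-60,25),(-43.3,20,50)]
mt=("top",M,T([(520,67),(702,20),(747,187),(567,235),(601,364),(776,317),(643,281)]))
ms=("side",M,S([(67,160),(28,45),(187,20),(240,133),(360,163),(300,60),(278,108)]))
K=[(30,100,75),(30,-100,75),(-30,-100,75),(-30,100,75)]
kt=("top",K,T([(20,263),(327,190),(345,285),(38,357)]))
ks=("side",K,R([(179,494),(41,128),(170,105),(330,463)]))
Y=[(80,65,22),(80,-65,22),(-80,-65,22),(-80,65,22)]
yt=("top",Y,crop([(21,50),(212,33),(245,271),(50,288)],4,[370,215]))
for nm,o,g in(("mould",[mt,ms],[.4,0,.2]),("mould_t",[mt],[.4,0,.2]),("rack",[kt,ks],[.4,.2,.2]),("rack_t",[kt],[.4,.2,.2]),("tray",[yt],[.4,-.3,.1])):
    v,r=fit(o,g);print(nm,v,"res",np.round(r,1))
    if nm=="mould":print("mouth,cavity",place(v,[(-43.3,20,50),(55,0,75)]))
    if nm=="rack":print("holes",place(v,[(0,-65,75),(0,0,75),(0,65,75)]))
print("stylus top", un("top",T((268,243)),.145),un("side",R((138,62)),.145))
for n,p in(("vial",(202,187)),("blue1",(199,213)),("blue2",(229,210)),("dish",(398,181))):print(n,un("top",p,.05))
E
```

```text
mould [ 0.5232 -0.0276  0.2397] res [ 0.5  0.4 -0.4  0.3 -0.1 -0.7 -0.3 -0.6 -0.1  0.4 -0.1  0.3 -0.   0.7
  0.3 -0.7 -0.2  0.1 -0.9  0.2 -0.7 -1.4  0.1  0.6 -0.2 -0.4  0.5  0.5]
mouth,cavity [[ 0.4764 -0.0184  0.05  ]
 [ 0.5766 -0.0145  0.075 ]]
mould_t [ 0.5237 -0.0278  0.2399] res [ 0.6  0.2 -0.3  0.2  0.  -0.8 -0.2 -0.7 -0.1  0.2 -0.   0.1  0.   0.6]
rack [0.4885 0.277  0.2111] res [-0.4  0.2 -0.8  0.4 -0.3 -0.5 -0.4 -0.3  0.5 -1.   1.  -0.1 -0.4  0.4
 -0.9 -0.7]
holes [[0.5021 0.2135 0.075 ]
 [0.4885 0.277  0.075 ]
 [0.4748 0.3406 0.075 ]]
rack_t [0.4883 0.2759 0.2093] res [ 0.1  0.2 -0.3  0.5  0.2 -0.4 -0.  -0.3]
tray [ 0.488  -0.2918  0.0677] res [-0.2 -0.3  0.2 -0.3  0.2  0.2 -0.2  0.4]
stylus top [0.5019 0.2099 0.145 ] [0.5023 0.2149 0.145 ]
vial [0.6774 0.2383 0.05  ]
blue1 [0.6074 0.246  0.05  ]
blue2 [0.6137 0.1665 0.05  ]
dish [ 0.6816 -0.2843  0.05  ]
```

```bash
cat >> h.py <<'E'
from scipy.spatial.transform import Rotation as Ro
def down(yc,tilt=0,ax=None):
    """tool z down, tool y along heading yc (world); then optional tilt: tool z leans toward heading ax"""
    y=np.array([np.cos(yc),np.sin(yc),0]);z=np.array([0,0,-1.]);R=np.c_[np.cross(y,z),y,z]
    if tilt: R=Ro.from_rotvec(tilt*np.cross([0,0,-1],[np.cos(ax),np.sin(ax),0])).as_matrix()@R
    return R
def plan(p,R,n):
    s=observe();R0=s["orientation"];p0=s["position"];rv=Ro.from_matrix(R0.T@R).as_rotvec()
    for i in range(n):
        Ri=R0@Ro.from_rotvec(rv*i/n).as_matrix();d=Ri.T@(np.array(p)-p0)/n*1000
        if i==0 or np.linalg.norm(rv)>.02:print(i,np.round(d,1).tolist(),np.round(rv/n,4).tolist())
    print("now",p0,"rotleft",rv,"F",s["ft_force"],"open",s["opening"],s["grasp_force"],"t",s["t"])
E
python3 - <<'E'
from h import *
c=crop([(115,53),(155,47),(161,70),(121,77)],4,[300,235]);w=np.array([un("side",p,.145) for p in c]);print(w)
for i in range(4):
    e=w[(i+1)%4]-w[i];print(np.hypot(*e[:2]),np.arctan2(e[1],e[0]))
plan([.502,.213,.2],down(.211),20)
E
```

```text
[[0.5118 0.2091 0.145 ]
 [0.4941 0.2057 0.145 ]
 [0.4929 0.22   0.145 ]
 [0.5105 0.224  0.145 ]]
0.018027122513814334 -2.9496370532016907
0.014367267757232752 1.6518122396832526
0.01796543232991634 0.2221904112452197
0.014899852487309538 -1.4810822973082198
0 [27.2, -32.5, 2.1] [-0.0001, -0.0, -0.0713]
1 [29.5, -30.4, 2.1] [-0.0001, -0.0, -0.0713]
2 [31.6, -28.3, 2.1] [-0.0001, -0.0, -0.0713]
3 [33.5, -25.9, 2.1] [-0.0001, -0.0, -0.0713]
4 [35.3, -23.5, 2.1] [-0.0001, -0.0, -0.0713]
5 [36.9, -20.9, 2.1] [-0.0001, -0.0, -0.0713]
6 [38.3, -18.2, 2.1] [-0.0001, -0.0, -0.0713]
7 [39.5, -15.5, 2.1] [-0.0001, -0.0, -0.0713]
8 [40.5, -12.6, 2.1] [-0.0001, -0.0, -0.0713]
9 [41.3, -9.7, 2.1] [-0.0001, -0.0, -0.0713]
10 [41.8, -6.7, 2.1] [-0.0001, -0.0, -0.0713]
11 [42.2, -3.7, 2.1] [-0.0001, -0.0, -0.0713]
12 [42.4, -0.7, 2.1] [-0.0001, -0.0, -0.0713]
13 [42.3, 2.3, 2.1] [-0.0001, -0.0, -0.0713]
14 [42.0, 5.3, 2.1] [-0.0001, -0.0, -0.0713]
15 [41.6, 8.3, 2.1] [-0.0001, -0.0, -0.0713]
16 [40.9, 11.2, 2.1] [-0.0001, -0.0, -0.0713]
17 [40.0, 14.1, 2.1] [-0.0001, -0.0, -0.0713]
18 [38.9, 16.9, 2.1] [-0.0001, -0.0, -0.0713]
19 [37.6, 19.6, 2.1] [-0.0001, -0.0, -0.0713]
now [ 0.2175 -0.5855  0.2416] rotleft [-0.0013 -0.0009 -1.4261] F [ 0.3719 -0.3882 -0.5455] open 0.9968289268632565 0.0 t 0.1
```

The handle is aligned with the rack, at a yaw of about 0.21.

carry_out(
  commands=[
    {"delta_pos": [27, -32.5, 2], "dr": [0, 0, -0.071]},
    {"delta_pos": [29.5, -30.5, 2], "dr": [0, 0, -0.071]},
    {"delta_pos": [31.5, -28, 2], "dr": [0, 0, -0.071]},
    {"delta_pos": [33.5, -26, 2], "dr": [0, 0, -0.071]},
    {"delta_pos": [35, -23.5, 2], "dr": [0, 0, -0.071]},
  ],
  hand=50,
)

```text
t: 0.6
position: [0.2887, -0.3849, 0.232]
orientation: [[0.756, 0.655, -0.0], [0.655, -0.756, 0.0], [-0.0, -0.0, -1.0]]
ft_force: [0.8, 0.6, -0.2]
opening: 0.503
grasp_force: 0.0
```

carry_out(
  commands=[
    {"delta_pos": [37, -21, 2], "dr": [0, 0, -0.071]},
    {"delta_pos": [38, -18, 2], "dr": [0, 0, -0.071]},
    {"delta_pos": [39.5, -15.5, 2], "dr": [0, 0, -0.071]},
    {"delta_pos": [40.5, -12.5, 2], "dr": [0, 0, -0.071]},
    {"delta_pos": [41, -9.5, 2], "dr": [0, 0, -0.071]},
  ],
)

```text
t: 1.1
position: [0.3603, -0.1861, 0.2222]
orientation: [[0.481, 0.876, -0.0], [0.876, -0.481, -0.0], [-0.0, 0.0, -1.0]]
ft_force: [1.1, -0.8, 0.2]
opening: 0.501
grasp_force: 0.0
```

carry_out(
  commands=[
    {"delta_pos": [42, -6.5, 2], "dr": [0, 0, -0.071]},
    {"delta_pos": [42, -3.5, 2], "dr": [0, 0, -0.071]},
    {"delta_pos": [42.5, -0.5, 2], "dr": [0, 0, -0.071]},
    {"delta_pos": [42, 2.5, 2], "dr": [0, 0, -0.071]},
    {"delta_pos": [42, 5.5, 2], "dr": [0, 0, -0.071]},
  ],
)

```text
t: 1.6
position: [0.4332, 0.0124, 0.2122]
orientation: [[0.147, 0.989, -0.0], [0.989, -0.147, -0.0], [-0.0, 0.0, -1.0]]
ft_force: [0.3, 0.7, -0.0]
opening: 0.498
grasp_force: 0.0
```

carry_out(
  commands=[
    {"delta_pos": [41.5, 8.5, 2], "dr": [0, 0, -0.071]},
    {"delta_pos": [41, 11, 2], "dr": [0, 0, -0.071]},
    {"delta_pos": [40, 14, 2], "dr": [0, 0, -0.071]},
    {"delta_pos": [39, 17, 2], "dr": [0, 0, -0.071]},
    {"delta_pos": [37.5, 19.5, 2], "dr": [0, 0, -0.071]},
  ],
)

```text
t: 2.1
position: [0.5053, 0.2118, 0.2019]
orientation: [[-0.206, 0.979, -0.0], [0.979, 0.206, -0.0], [-0.0, -0.0, -1.0]]
ft_force: [0.7, -0.9, -0.1]
opening: 0.499
grasp_force: 0.0
```

```bash
python3 - <<'E'
from h import *;import cv2
plan([.502,.213,.107],down(.211),5)
im=camera("side");cv2.imwrite("pics/s1.png",cv2.resize(cv2.cvtColor(im,4)[150:350,230:430],None,fx=3,fy=3))
E
```

```text
0 [0.4, -0.6, 19.0] [-0.0001, 0.0001, -0.0007]
now [0.5053 0.2118 0.2019] rotleft [-0.0005  0.0004 -0.0035] F [ 0.688  -0.8979 -0.0742] open 0.49888099302570177 0.0 t 2.1
```

View pics/s1.png

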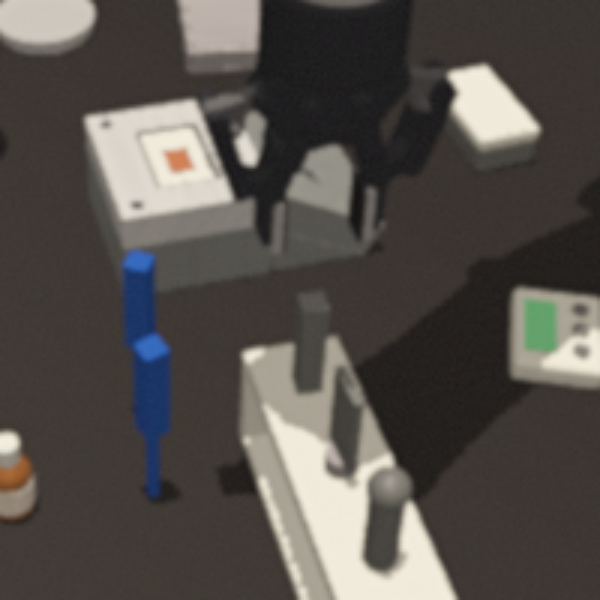

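The gripper stands over the square stylus with its fingers straddling it along x, so I'll descend and close.

carry_out(
  commands=[
    {"delta_pos": [0.5, -0.5, 19], "dr": [0, 0, 0]},
    {"delta_pos": [0.5, -0.5, 19], "dr": [0, 0, 0]},
    {"delta_pos": [0.5, -0.5, 19], "dr": [0, 0, 0]},
    {"delta_pos": [0.5, -0.5, 19], "dr": [0, 0, 0]},
    {"delta_pos": [0, -1, 18], "dr": [0, 0, 0]},
  ],
)

```text
t: 2.65
position: [0.5014, 0.2114, 0.1072]
orientation: [[-0.203, 0.979, -0.001], [0.979, 0.203, -0.0], [-0.0, -0.001, -1.0]]
ft_force: [-0.2, 0.3, -0.3]
opening: 0.503
grasp_force: 0.0
```

carry_out(
  commands=[
    {"delta_pos": [0, 0, 0], "dr": [0, 0, 0]},
    {"delta_pos": [0, 0, 0], "dr": [0, 0, 0]},
    {"delta_pos": [0, 0, 0], "dr": [0, 0, 0]},
    {"delta_pos": [0, 0, 0], "dr": [0, 0, 0]},
    {"delta_pos": [0, 0, 0], "dr": [0, 0, 0]},
  ],
  hand=0,
  grip_force=90,
)

```text
t: 3.15
position: [0.502, 0.2118, 0.109]
orientation: [[-0.203, 0.979, 0.001], [0.979, 0.203, 0.0], [0.0, 0.001, -1.0]]
ft_force: [0.3, -0.4, -0.6]
opening: 0.174
grasp_force: 87.5
```

carry_out(
  commands=[
    {"delta_pos": [0, 0, -20], "dr": [0, 0, 0]},
    {"delta_pos": [0, 0, -20], "dr": [0, 0, 0]},
    {"delta_pos": [0, 0, -20], "dr": [0, 0, 0]},
    {"delta_pos": [0, 0, -20], "dr": [0, 0, 0]},
    {"delta_pos": [0, 0, -20], "dr": [0, 0, 0]},
  ],
)

```text
t: 3.65
position: [0.5017, 0.2116, 0.2095]
orientation: [[-0.204, 0.979, 0.0], [0.979, 0.204, 0.0], [-0.0, 0.0, -1.0]]
ft_force: [1.0, -0.0, -0.8]
opening: 0.172
grasp_force: 89.2
```

```bash
python3 - <<'E'
from h import *;import cv2
mv=np.array([.5232,-.0276,.2397]);m=place(mv,[(-43.3,20,50)])[0]
ax=np.array([-.5*np.cos(mv[2]),-.5*np.sin(mv[2]),np.cos(np.pi/6)])
tip=m+ax*.025; tcp=tip+ax*.092;print("mouth",m,"tcp",tcp,"axis",ax)
plan(tcp,down(mv[2],np.pi/6,mv[2]),10)
im=camera("side");cv2.imwrite("pics/s2.png",cv2.resize(cv2.cvtColor(im,4)[120:320,230:430],None,fx=3,fy=3))
E
```

```text
mouth [ 0.4764 -0.0185  0.05  ] tcp [ 0.4196 -0.0323  0.1513] axis [-0.4857 -0.1187  0.866 ]
0 [-22.2, -13.0, 5.8] [-0.0523, 0.0009, -0.0034]
1 [-22.2, -13.4, 5.1] [-0.0523, 0.0009, -0.0034]
2 [-22.1, -13.7, 4.4] [-0.0523, 0.0009, -0.0034]
3 [-22.1, -14.0, 3.6] [-0.0523, 0.0009, -0.0034]
4 [-22.0, -14.2, 2.9] [-0.0523, 0.0009, -0.0034]
5 [-22.0, -14.4, 2.1] [-0.0523, 0.0009, -0.0034]
6 [-22.0, -14.6, 1.3] [-0.0523, 0.0009, -0.0034]
7 [-21.9, -14.7, 0.5] [-0.0523, 0.0009, -0.0034]
8 [-21.9, -14.8, -0.3] [-0.0523, 0.0009, -0.0034]
9 [-21.8, -14.8, -1.1] [-0.0523, 0.0009, -0.0034]
now [0.5017 0.2116 0.2095] rotleft [-0.5231  0.0091 -0.0339] F [ 0.959  -0.0312 -0.7615] open 0.1716732443521207 89.20822978019714 t 3.65
```

View pics/s2.png

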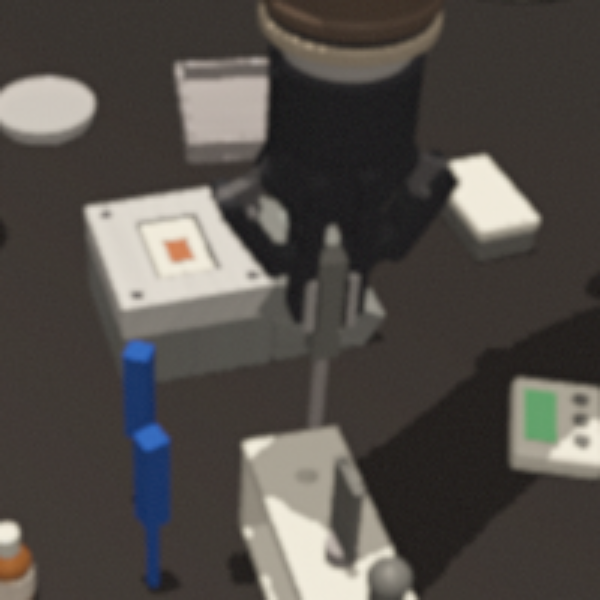

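The stylus is held upright with its tip at about (334,262) in the full image, and its hole is free. Next I'll tilt 30° and move to a hover along the button hole's axis.

carry_out(
  commands=[
    {"delta_pos": [-22, -13, 5.5], "dr": [-0.0523, 0.001, -0.0034]},
    {"delta_pos": [-22, -13.5, 5], "dr": [-0.0523, 0.001, -0.0034]},
    {"delta_pos": [-22, -13.5, 4], "dr": [-0.0523, 0.001, -0.0034]},
    {"delta_pos": [-22, -14, 3.5], "dr": [-0.0523, 0.001, -0.0034]},
    {"delta_pos": [-22, -14, 3], "dr": [-0.0523, 0.001, -0.0034]},
  ],
)

```text
t: 4.2
position: [0.4602, 0.0895, 0.1802]
orientation: [[-0.221, 0.942, 0.254], [0.975, 0.213, 0.06], [0.002, 0.261, -0.965]]
ft_force: [0.7, -0.1, -0.0]
opening: 0.174
grasp_force: 89.3
```

carry_out(
  commands=[
    {"delta_pos": [-22, -14.5, 2], "dr": [-0.0523, 0.001, -0.0034]},
    {"delta_pos": [-22, -14.5, 1], "dr": [-0.0523, 0.001, -0.0034]},
    {"delta_pos": [-22, -14.5, 0], "dr": [-0.0523, 0.001, -0.0034]},
    {"delta_pos": [-22, -15, 0], "dr": [-0.0523, 0.001, -0.0034]},
    {"delta_pos": [-22, -15, -1], "dr": [-0.0523, 0.001, -0.0034]},
  ],
)

```text
t: 4.7
position: [0.4236, -0.014, 0.1553]
orientation: [[-0.236, 0.867, 0.439], [0.972, 0.209, 0.109], [0.003, 0.452, -0.892]]
ft_force: [0.8, 0.3, -1.2]
opening: 0.177
grasp_force: 89.3
```

```bash
python3 - <<'E'
from h import *;import cv2
mv=np.array([.5232,-.0276,.2397]);m=place(mv,[(-43.3,20,50)])[0]
ax=np.array([-.5*np.cos(mv[2]),-.5*np.sin(mv[2]),np.cos(np.pi/6)])
plan(m+ax*(.025+.094),down(mv[2],np.pi/6,mv[2]),1)
s=observe();tip=s["position"]+s["orientation"][:,2]*.094
print("tip",tip)
m_=np.zeros((600,800,3),np.uint8)
for k,(n,o) in enumerate((("side",(300,160)),("top",(250,215)))):
    im=camera(n);print(n,"tip px",(proj(n,tip)-o)*5,"mouth",(proj(n,m)-o)*5,"mid-handle",(proj(n,s["position"])-o)*5)
    m_[:400,k*400:k*400+400]=cv2.resize(cv2.cvtColor(im,4)[o[1]:o[1]+80,o[0]:o[0]+80],None,fx=5,fy=5,interpolation=2)
cv2.imwrite("pics/b1.png",m_[:400])
E
```

```text
0 [-16.9, -9.3, -2.2] [-0.0544, -0.0016, -0.0026]
now [ 0.4236 -0.014   0.1553] rotleft [-0.0544 -0.0016 -0.0026] F [ 0.7778  0.3409 -1.1901] open 0.1769595711277452 89.26121950149536 t 4.7
tip [ 0.4648 -0.0037  0.0715]
side tip px [[200.7539 220.1283]] mouth [[168.0759 237.577 ]] mid-handle [[311.1575  45.4588]]
top tip px [[224.9714 249.6679]] mouth [[251.6615 228.032 ]] mid-handle [[253.5205 331.5256]]
```

View pics/b1.png

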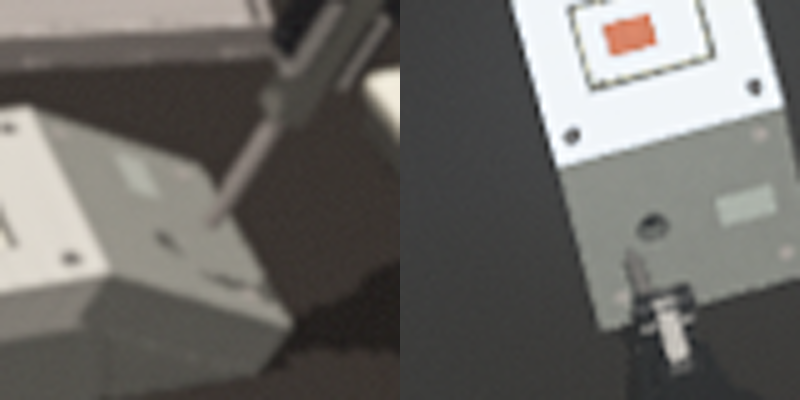

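carry_out(
  commands=[
    {"delta_pos": [0, 0, 0], "dr": [0, 0, 0]},
    {"delta_pos": [0, 0, 0], "dr": [0, 0, 0]},
    {"delta_pos": [0, 0, 0], "dr": [0, 0, 0]},
    {"delta_pos": [0, 0, 0], "dr": [0, 0, 0]},
    {"delta_pos": [0, 0, 0], "dr": [0, 0, 0]},
  ],
)

```text
t: 5.3
position: [0.4258, -0.0114, 0.1562]
orientation: [[-0.239, 0.866, 0.439], [0.971, 0.211, 0.112], [0.004, 0.453, -0.892]]
ft_force: [0.2, -0.8, -0.5]
opening: 0.172
grasp_force: 89.3
```

```bash
python3 - <<'E'
from h import *;import cv2
mv=np.array([.5232,-.0276,.2397]);m=place(mv,[(-43.3,20,50)])[0]
ax=np.array([-.5*np.cos(mv[2]),-.5*np.sin(mv[2]),np.cos(np.pi/6)])
plan(m+ax*(.006+.094),down(mv[2],np.pi/6,mv[2]),1)
s=observe();tip=s["position"]+s["orientation"][:,2]*.094
print("tip",tip)
m_=np.zeros((600,800,3),np.uint8)
for k,(n,o) in enumerate((("side",(300,160)),("top",(260,215)))):
    im=camera(n);print(n,"tip px",(proj(n,tip)-o)*5,"mouth",(proj(n,m)-o)*5)
    m_[:400,k*400:k*400+400]=cv2.resize(cv2.cvtColor(im,4)[o[1]:o[1]+80,o[0]:o[0]+80],None,fx=5,fy=5,interpolation=2)
cv2.imwrite("pics/b2.png",m_[:400])
E
```

```text
0 [-18.9, -11.2, 16.3] [-0.0536, -0.0043, -0.0004]
now [ 0.4258 -0.0114  0.1562] rotleft [-0.0536 -0.0043 -0.0004] F [ 0.1895 -0.7677 -0.476 ] open 0.17159207067643478 89.2647135257721 t 5.3
tip [ 0.4671 -0.0009  0.0724]
side tip px [[196.3471 222.5356]] mouth [[168.0759 237.577 ]]
top tip px [[169.418  245.2871]] mouth [[201.6615 228.032 ]]
```

View pics/b2.png

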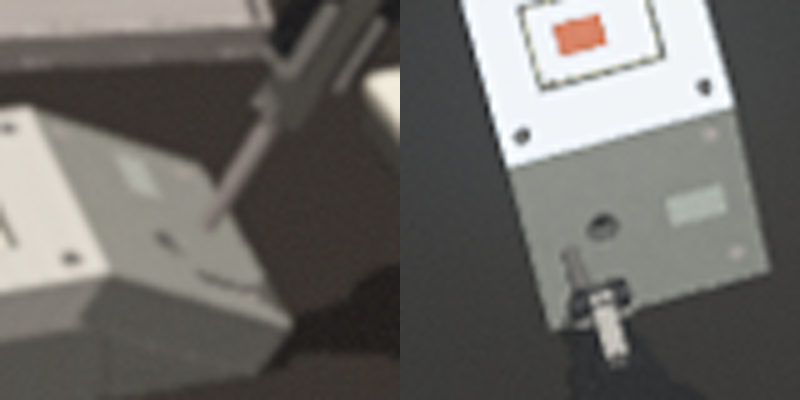

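```bash
python3 - <<'E'
from h import *
for st,tp in(((209,222),(171,249)),((210,220),(171,252))):
    a=crop(st,5,[300,160]);b=crop(tp,5,[260,215])
    r=least_squares(lambda P:np.r_[(proj("side",P)-a)[0],(proj("top",P)-b)[0]],[.467,0,.07],x_scale=.01);print(r.x,r.fun)
# observed mouth
a=crop((167,240),5,[300,160]);b=crop((202,227),5,[260,215])
r=least_squares(lambda P:np.r_[(proj("side",P)-a)[0],(proj("top",P)-b)[0]],[.467,0,.05],x_scale=.01);print(r.x,r.fun)
E
```

```text
[ 0.4642 -0.0003  0.0746] [-0.6749 -0.0884 -0.1297  0.7936]
[ 0.4633 -0.0003  0.0755] [-0.4461 -0.0583 -0.086   0.5244]
[ 0.4779 -0.0176  0.0505] [-0.0192 -0.0026 -0.0035  0.0225]
```

```bash
cat >> h.py <<'E'
MV=np.array([.5232,-.0276,.2397]);AX=np.array([-.5*np.cos(MV[2]),-.5*np.sin(MV[2]),np.cos(np.pi/6)]);MOUTH=np.array([.478,-.0185,.05]);RP=down(MV[2],np.pi/6,MV[2])
E
python3 - <<'E'
from h import *
plan(MOUTH+AX*(.006+.092),RP,5)
E
```

```text
0 [-3.8, -1.9, 3.8] [-0.0108, -0.0008, -0.0003]
1 [-3.8, -1.9, 3.8] [-0.0108, -0.0008, -0.0003]
2 [-3.8, -2.0, 3.8] [-0.0108, -0.0008, -0.0003]
3 [-3.8, -2.0, 3.7] [-0.0108, -0.0008, -0.0003]
4 [-3.8, -2.0, 3.7] [-0.0108, -0.0008, -0.0003]
now [ 0.4257 -0.0119  0.1562] rotleft [-0.0538 -0.0039 -0.0014] F [ 0.5936  0.4537 -0.2151] open 0.1739327723233221 89.26442742347717 t 5.4
```

carry_out(
  commands=[
    {"delta_pos": [-5, -2.5, 2.5], "dr": [-0.0135, -0.001, 0]},
    {"delta_pos": [-5, -2.5, 3], "dr": [-0.0135, -0.001, 0]},
    {"delta_pos": [-5, -2.5, 4.5], "dr": [-0.0135, -0.001, 0]},
    {"delta_pos": [-4, -2.3, 4.5], "dr": [-0.0135, -0.001, 0]},
    {"delta_pos": [0, 0, 4], "dr": [0, 0, 0]},
  ],
)

```text
t: 5.9
position: [0.4259, -0.0261, 0.14]
orientation: [[-0.234, 0.857, 0.458], [0.972, 0.207, 0.11], [-0.0, 0.471, -0.882]]
ft_force: [-0.2, 0.2, -0.5]
opening: 0.172
grasp_force: 89.4
```

```bash
python3 - <<'E'
from h import *;import cv2
plan(MOUTH+AX*(-.010+.092),RP,1)
s=observe();tip=s["position"]+s["orientation"][:,2]*.092
m_=np.zeros((400,800,3),np.uint8)
for k,(n,o) in enumerate((("side",(305,175)),("top",(275,235)))):
    im=camera(n);print(n,"tip px",(proj(n,tip)-o)*8,"mouth",(proj(n,MOUTH)-o)*8)
    m_[:400,k*400:k*400+400]=cv2.resize(cv2.cvtColor(im,4)[o[1]:o[1]+50,o[0]:o[0]+50],None,fx=8,fy=8,interpolation=2)
cv2.imwrite("pics/b3.png",m_)
E
```

```text
0 [-5.0, 1.2, 22.1] [-0.0329, 0.0018, -0.0028]
now [ 0.4259 -0.0261  0.14  ] rotleft [-0.0329  0.0018 -0.0028] F [-0.2355  0.1769 -0.5187] open 0.17247738954977518 89.36499953269958 t 5.9
side tip px [[262.1419 240.5787]] mouth [[223.0889 260.087 ]]
top tip px [[196.5536 230.0443]] mouth [[202.6678 199.8697]]
```

View pics/b3.png

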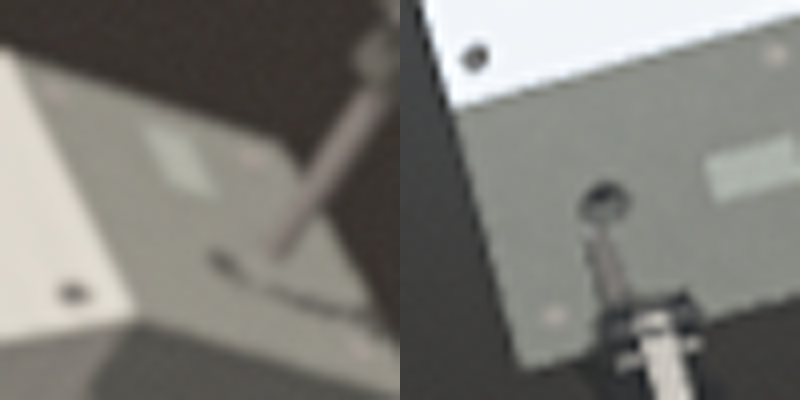

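```bash
python3 - <<'E'
from h import *
def tri(st,tp):
    a=crop(st,8,[305,175]);b=crop(tp,8,[275,235])
    r=least_squares(lambda P:np.r_[(proj("side",P)-a)[0],(proj("top",P)-b)[0]],[.467,0,.06],x_scale=.01);return r.x,r.fun
t,f=tri((277,250),(198,239));m,g=tri((218,262),(204,203));s=observe()
print(t,f,m,g);print("pose tip",s["position"]+s["orientation"][:,2]*.092,s["position"])
d=m-t;print("in tool axes mouth-tip mm",s["orientation"].T@d*1000)
plan(MOUTH+AX*(.006+.092),RP,1)
E
```

```text
[ 0.4655 -0.0151  0.0575] [-0.278  -0.0367 -0.0525  0.3249] [ 0.4795 -0.018   0.0508] [ 0.4517  0.0615  0.0814 -0.5295]
pose tip [ 0.4682 -0.0154  0.0588] [ 0.4261 -0.0256  0.14  ]
in tool axes mouth-tip mm [-6.1244  8.2462 11.9534]
0 [-5.4, 0.4, 6.0] [-0.0332, 0.001, -0.0019]
now [ 0.4261 -0.0256  0.14  ] rotleft [-0.0332  0.001  -0.0019] F [ 0.1026  0.3818 -0.5158] open 0.17597993129280956 89.36285734176636 t 6.0
```

```bash
sed -i 's/MOUTH=np.array(\[.478/MOUTH=np.array([.480/' h.py; python3 - <<'E'
from h import *
plan(MOUTH+AX*(.005+.092),RP,3)
E
```

```text
0 [-2.0, 0.7, 2.6] [-0.0111, 0.0003, -0.0006]
1 [-2.0, 0.7, 2.6] [-0.0111, 0.0003, -0.0006]
2 [-2.0, 0.6, 2.6] [-0.0111, 0.0003, -0.0006]
now [ 0.4261 -0.0256  0.14  ] rotleft [-0.0332  0.001  -0.0019] F [ 0.1026  0.3818 -0.5158] open 0.17597993129280956 89.36285734176636 t 6.0
```

carry_out(
  commands=[
    {"delta_pos": [-2, 0.7, 1.5], "dr": [-0.0111, 0.0003, -0.0006]},
    {"delta_pos": [-2, 0.7, 1.5], "dr": [-0.0111, 0.0003, -0.0006]},
    {"delta_pos": [-2, 0.7, 1.5], "dr": [-0.0111, 0.0003, -0.0006]},
    {"delta_pos": [0, 0, 0], "dr": [0, 0, 0]},
    {"delta_pos": [0, 0, 0], "dr": [0, 0, 0]},
  ],
)

```text
t: 6.5
position: [0.4313, -0.0305, 0.1374]
orientation: [[-0.237, 0.841, 0.486], [0.972, 0.205, 0.118], [-0.001, 0.5, -0.866]]
ft_force: [-0.3, 0.0, -0.3]
opening: 0.173
grasp_force: 89.3
```

```bash
python3 - <<'E'
from h import *;import cv2
plan(MOUTH+AX*(.005+.092),RP,1)
s=observe();tip=s["position"]+s["orientation"][:,2]*.092+[-.0027,.0003,0]
m_=np.zeros((400,800,3),np.uint8)
for k,(n,o) in enumerate((("side",(310,182)),("top",(282,242)))):
    im=camera(n);print(n,"tip px",(proj(n,tip)-o)*10,"mouth",(proj(n,MOUTH-[.0025,0,0])-o)*10)
    m_[:400,k*400:k*400+400]=cv2.resize(cv2.cvtColor(im,4)[o[1]:o[1]+40,o[0]:o[0]+40],None,fx=10,fy=10,interpolation=2)
cv2.imwrite("pics/b4.png",m_)
E
```

```text
0 [0.1, -0.3, 3.7] [-0.0, 0.0007, -0.0002]
now [ 0.4313 -0.0305  0.1374] rotleft [-0.      0.0007 -0.0002] F [-0.3431  0.0186 -0.2798] open 0.17302724568765374 89.32549238204956 t 6.5
side tip px [[251.7126 225.3045]] mouth [[231.1188 255.0801]]
top tip px [[188.1522 196.6801]] mouth [[183.3888 181.7691]]
```

View pics/b4.png

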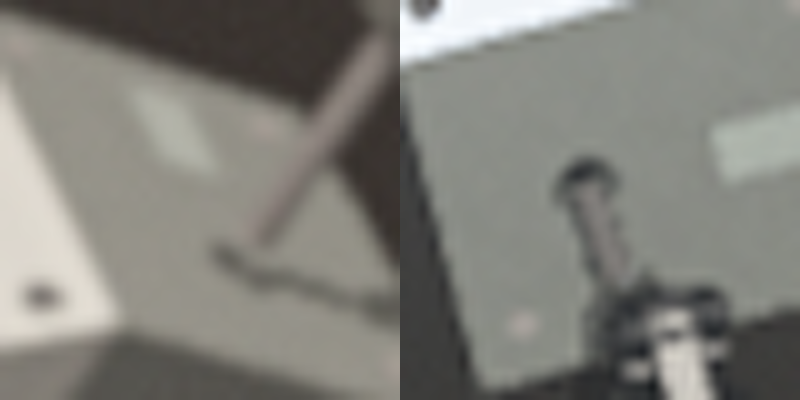

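The tip lines up with the hole from both views: the side view shows it at about (258,237) heading for the hole near (232,258), and the top view shows it at about (186,188) over the hole at (186,182). I'll go in along the tool's z axis and watch the force.

carry_out(
  commands=[
    {"delta_pos": [0, 0, 3], "dr": [0, 0, 0]},
    {"delta_pos": [0, 0, 3], "dr": [0, 0, 0]},
    {"delta_pos": [0, 0, 3], "dr": [0, 0, 0]},
    {"delta_pos": [0, 0, 2], "dr": [0, 0, 0]},
    {"delta_pos": [0, 0, 1], "dr": [0, 0, 0]},
  ],
)

```text
t: 7.1
position: [0.4372, -0.029, 0.1269]
orientation: [[-0.237, 0.841, 0.486], [0.972, 0.205, 0.118], [-0.0, 0.5, -0.866]]
ft_force: [1.0, 0.1, -0.4]
opening: 0.177
grasp_force: 89.3
```

carry_out(
  commands=[
    {"delta_pos": [0, 0, 2], "dr": [0, 0, 0]},
    {"delta_pos": [0, 0, 2], "dr": [0, 0, 0]},
    {"delta_pos": [0, 0, 1], "dr": [0, 0, 0]},
    {"delta_pos": [0, 0, 1], "dr": [0, 0, 0]},
    {"delta_pos": [0, 0, 0], "dr": [0, 0, 0]},
  ],
)

```text
t: 7.6
position: [0.4401, -0.0284, 0.1216]
orientation: [[-0.237, 0.841, 0.486], [0.972, 0.205, 0.118], [-0.0, 0.5, -0.866]]
ft_force: [0.8, -0.4, -0.2]
opening: 0.171
grasp_force: 89.3
```

carry_out(
  commands=[
    {"delta_pos": [0, 0, 2], "dr": [0, 0, 0]},
    {"delta_pos": [0, 0, 1], "dr": [0, 0, 0]},
    {"delta_pos": [0, 0, 1], "dr": [0, 0, 0]},
    {"delta_pos": [0, 0, 1], "dr": [0, 0, 0]},
    {"delta_pos": [0, 0, 0], "dr": [0, 0, 0]},
  ],
)

```text
t: 8.1
position: [0.4426, -0.0278, 0.1174]
orientation: [[-0.237, 0.841, 0.486], [0.972, 0.205, 0.118], [-0.0, 0.5, -0.866]]
ft_force: [-1.9, -0.1, 2.8]
opening: 0.175
grasp_force: 90.0
```

carry_out(
  commands=[
    {"delta_pos": [0, 0, 1], "dr": [0, 0, 0]},
    {"delta_pos": [0, 0, 1], "dr": [0, 0, 0]},
    {"delta_pos": [0, 0, 1], "dr": [0, 0, 0]},
    {"delta_pos": [0, 0, 0], "dr": [0, 0, 0]},
    {"delta_pos": [0, 0, 0], "dr": [0, 0, 0]},
  ],
)

```text
t: 8.6
position: [0.444, -0.0275, 0.1149]
orientation: [[-0.237, 0.841, 0.486], [0.972, 0.205, 0.118], [-0.001, 0.5, -0.866]]
ft_force: [-2.8, -0.4, 3.9]
opening: 0.175
grasp_force: 90.2
```

The contact is with the button, with the force rising softly. I'll keep pushing.

carry_out(
  commands=[
    {"delta_pos": [0, 0, 1], "dr": [0, 0, 0]},
    {"delta_pos": [0, 0, 1], "dr": [0, 0, 0]},
    {"delta_pos": [0, 0, 1], "dr": [0, 0, 0]},
    {"delta_pos": [0, 0, 1], "dr": [0, 0, 0]},
    {"delta_pos": [0, 0, 0], "dr": [0, 0, 0]},
  ],
)

```text
t: 9.1
position: [0.446, -0.027, 0.1114]
orientation: [[-0.237, 0.841, 0.486], [0.972, 0.206, 0.118], [-0.001, 0.5, -0.866]]
ft_force: [-3.0, -0.2, 6.0]
opening: 0.179
grasp_force: 90.4
```

carry_out(
  commands=[
    {"delta_pos": [0, 0, 0.7], "dr": [0, 0, 0]},
    {"delta_pos": [0, 0, 0.7], "dr": [0, 0, 0]},
    {"delta_pos": [0, 0, 0.6], "dr": [0, 0, 0]},
    {"delta_pos": [0, 0, 0], "dr": [0, 0, 0]},
    {"delta_pos": [0, 0, 0], "dr": [0, 0, 0]},
  ],
)

```text
t: 9.6
position: [0.4469, -0.0267, 0.1097]
orientation: [[-0.237, 0.841, 0.486], [0.972, 0.206, 0.118], [-0.001, 0.5, -0.866]]
ft_force: [-4.4, -1.6, 6.0]
opening: 0.173
grasp_force: 90.5
```

carry_out(
  commands=[
    {"delta_pos": [0, 0, 0.5], "dr": [0, 0, 0]},
    {"delta_pos": [0, 0, 0.5], "dr": [0, 0, 0]},
    {"delta_pos": [0, 0, 0], "dr": [0, 0, 0]},
    {"delta_pos": [0, 0, 0], "dr": [0, 0, 0]},
    {"delta_pos": [0, 0, 0], "dr": [0, 0, 0]},
  ],
)

```text
t: 10.1
position: [0.4474, -0.0266, 0.1088]
orientation: [[-0.237, 0.841, 0.486], [0.972, 0.206, 0.118], [-0.001, 0.5, -0.866]]
ft_force: [-3.6, -1.0, 6.4]
opening: 0.173
grasp_force: 90.5
```

carry_out(
  commands=[
    {"delta_pos": [0, 0, 0.5], "dr": [0, 0, 0]},
    {"delta_pos": [0, 0, 0.5], "dr": [0, 0, 0]},
    {"delta_pos": [0, 0, 0], "dr": [0, 0, 0]},
    {"delta_pos": [0, 0, 0], "dr": [0, 0, 0]},
    {"delta_pos": [0, 0, 0], "dr": [0, 0, 0]},
  ],
)

```text
t: 10.6
position: [0.4479, -0.0265, 0.108]
orientation: [[-0.237, 0.841, 0.486], [0.971, 0.206, 0.118], [-0.001, 0.5, -0.866]]
ft_force: [-5.0, -1.6, 9.6]
opening: 0.175
grasp_force: 90.9
```

carry_out(
  commands=[
    {"delta_pos": [0, 0, 0.5], "dr": [0, 0, 0]},
    {"delta_pos": [0, 0, 0.5], "dr": [0, 0, 0]},
    {"delta_pos": [0, 0, 0], "dr": [0, 0, 0]},
    {"delta_pos": [0, 0, 0], "dr": [0, 0, 0]},
    {"delta_pos": [0, 0, 0], "dr": [0, 0, 0]},
  ],
)

```text
t: 11.1
position: [0.4483, -0.0264, 0.1072]
orientation: [[-0.237, 0.841, 0.487], [0.971, 0.206, 0.118], [-0.001, 0.501, -0.866]]
ft_force: [-7.4, -2.8, 13.1]
opening: 0.176
grasp_force: 91.5
```

carry_out(
  commands=[
    {"delta_pos": [0, 0, 0.5], "dr": [0, 0, 0]},
    {"delta_pos": [0, 0, 0.5], "dr": [0, 0, 0]},
    {"delta_pos": [0, 0, 0], "dr": [0, 0, 0]},
    {"delta_pos": [0, 0, 0], "dr": [0, 0, 0]},
    {"delta_pos": [0, 0, 0], "dr": [0, 0, 0]},
  ],
)

```text
t: 11.6
position: [0.4488, -0.0263, 0.1064]
orientation: [[-0.237, 0.841, 0.487], [0.971, 0.206, 0.118], [-0.001, 0.501, -0.866]]
ft_force: [-10.5, -2.7, 18.1]
opening: 0.177
grasp_force: 92.1
```

```bash
python3 - <<'E'
from h import *;import cv2
im=camera("side");cv2.imwrite("pics/p1.png",cv2.cvtColor(im,4))
def orange(a):
    h=cv2.cvtColor(a,cv2.COLOR_BGR2HSV)[175:250,250:370];m=(h[...,1]>90)&(h[...,0]<20)&(h[...,2]>90);y,x=np.nonzero(m);return x.mean()+250,y.mean()+175,len(x)
a=orange(cv2.imread("pics/side0.png"));b=orange(cv2.imread("pics/p1.png"));print(a,b)
p=un("side",a[:2],.074);print([ (dz,proj("side",p+[0,0,dz]/np.array(1000.))) for dz in(0,12,14,16,18)])
E
```

```text
(np.float64(289.1904761904762), np.float64(203.07142857142858), 42) (np.float64(289.2093023255814), np.float64(195.74418604651163), 43)
[(0, array([[289.1905, 203.0714]])), (12, array([[289.1973, 198.7019]])), (14, array([[289.1985, 197.9675]])), (16, array([[289.1997, 197.2314]])), (18, array([[289.2008, 196.4936]]))]
```

The block has risen about 16 to 20 mm and the force is 21 N, on the rubber stop. I'll withdraw along the axis.

carry_out(
  commands=[
    {"delta_pos": [0, 0, -5], "dr": [0, 0, 0]},
    {"delta_pos": [0, 0, -12], "dr": [0, 0, 0]},
    {"delta_pos": [0, 0, -15], "dr": [0, 0, 0]},
    {"delta_pos": [0, 0, -15], "dr": [0, 0, 0]},
    {"delta_pos": [0, 0, -10], "dr": [0, 0, 0]},
  ],
)

```text
t: 12.15
position: [0.4243, -0.0332, 0.1495]
orientation: [[-0.236, 0.842, 0.486], [0.972, 0.206, 0.115], [-0.003, 0.499, -0.866]]
ft_force: [-0.1, 0.5, -1.3]
opening: 0.174
grasp_force: 89.4
```

```bash
python3 - <<'E'
from h import *
plan([.502,.2118,.215],down(.2045),15)
E
```

```text
0 [14.6, 9.9, 0.6] [0.0348, -0.0004, 0.0023]
1 [14.7, 9.9, 0.3] [0.0348, -0.0004, 0.0023]
2 [14.7, 9.9, -0.1] [0.0348, -0.0004, 0.0023]
3 [14.7, 9.8, -0.4] [0.0348, -0.0004, 0.0023]
4 [14.7, 9.8, -0.8] [0.0348, -0.0004, 0.0023]
5 [14.7, 9.7, -1.1] [0.0348, -0.0004, 0.0023]
6 [14.8, 9.6, -1.5] [0.0348, -0.0004, 0.0023]
7 [14.8, 9.5, -1.8] [0.0348, -0.0004, 0.0023]
8 [14.8, 9.4, -2.1] [0.0348, -0.0004, 0.0023]
9 [14.8, 9.3, -2.5] [0.0348, -0.0004, 0.0023]
10 [14.8, 9.2, -2.8] [0.0348, -0.0004, 0.0023]
11 [14.9, 9.0, -3.1] [0.0348, -0.0004, 0.0023]
12 [14.9, 8.9, -3.4] [0.0348, -0.0004, 0.0023]
13 [14.9, 8.7, -3.8] [0.0348, -0.0004, 0.0023]
14 [14.9, 8.6, -4.1] [0.0348, -0.0004, 0.0023]
now [ 0.4243 -0.0332  0.1495] rotleft [ 0.5227 -0.0055  0.034 ] F [-0.0677  0.4759 -1.3248] open 0.17375682785831464 89.42067503929138 t 12.15
```

carry_out(
  commands=[
    {"delta_pos": [14.5, 10, -2], "dr": [0.0348, 0, 0.0023]},
    {"delta_pos": [14.5, 10, -2], "dr": [0.0348, 0, 0.0023]},
    {"delta_pos": [14.5, 10, -2], "dr": [0.0348, 0, 0.0023]},
    {"delta_pos": [14.5, 10, -2], "dr": [0.0348, 0, 0.0023]},
    {"delta_pos": [14.5, 10, -2], "dr": [0.0348, 0, 0.0023]},
  ],
)

```text
t: 12.65
position: [0.4465, 0.0424, 0.1789]
orientation: [[-0.224, 0.913, 0.34], [0.975, 0.21, 0.078], [-0.0, 0.349, -0.937]]
ft_force: [0.4, -1.0, -1.4]
opening: 0.173
grasp_force: 89.3
```

carry_out(
  commands=[
    {"delta_pos": [15, 10, -2], "dr": [0.0348, 0, 0.0023]},
    {"delta_pos": [15, 9.5, -2], "dr": [0.0348, 0, 0.0023]},
    {"delta_pos": [15, 9.5, -2], "dr": [0.0348, 0, 0.0023]},
    {"delta_pos": [15, 9.5, -2], "dr": [0.0348, 0, 0.0023]},
    {"delta_pos": [15, 9.5, -2], "dr": [0.0348, 0, 0.0023]},
  ],
)

```text
t: 13.15
position: [0.4722, 0.125, 0.202]
orientation: [[-0.214, 0.961, 0.177], [0.977, 0.21, 0.042], [0.003, 0.182, -0.983]]
ft_force: [0.4, -0.2, -0.3]
opening: 0.17
grasp_force: 89.3
```

carry_out(
  commands=[
    {"delta_pos": [15, 9, -2.5], "dr": [0.0348, 0, 0.0023]},
    {"delta_pos": [15, 9, -2.5], "dr": [0.0348, 0, 0.0023]},
    {"delta_pos": [15, 9, -2.5], "dr": [0.0348, 0, 0.0023]},
    {"delta_pos": [14, 8.5, -2.5], "dr": [0.0348, 0, 0.0023]},
    {"delta_pos": [13, 8.5, -2.5], "dr": [0.0348, 0, 0.0023]},
  ],
)

```text
t: 13.65
position: [0.4984, 0.2043, 0.2196]
orientation: [[-0.203, 0.979, 0.007], [0.979, 0.203, 0.006], [0.005, 0.008, -1.0]]
ft_force: [1.4, 0.9, -1.0]
opening: 0.176
grasp_force: 89.3
```

carry_out(
  commands=[
    {"delta_pos": [0, 0, 0], "dr": [0, 0, 0]},
    {"delta_pos": [0, 0, 0], "dr": [0, 0, 0]},
    {"delta_pos": [0, 0, 0], "dr": [0, 0, 0]},
    {"delta_pos": [0, 0, 0], "dr": [0, 0, 0]},
    {"delta_pos": [0, 0, 0], "dr": [0, 0, 0]},
  ],
)

```text
t: 14.15
position: [0.4982, 0.2028, 0.2197]
orientation: [[-0.202, 0.979, 0.009], [0.979, 0.202, 0.006], [0.004, 0.01, -1.0]]
ft_force: [0.7, -0.1, -0.5]
opening: 0.176
grasp_force: 89.2
```

```bash
python3 - <<'E'
from h import *
plan([.502,.2118,.2095],down(.2045),5)
E
```

```text
0 [1.6, 1.1, 2.1] [0.0021, -0.0008, -0.0002]
now [0.4982 0.2028 0.2197] rotleft [ 0.0103 -0.004  -0.0011] F [ 0.6548 -0.0821 -0.5247] open 0.17623871177212944 89.23909306526184 t 14.15
```

carry_out(
  commands=[
    {"delta_pos": [2, 1.5, 2.5], "dr": [0.0026, -0.001, 0]},
    {"delta_pos": [2, 1.5, 2.5], "dr": [0.0026, -0.001, 0]},
    {"delta_pos": [2, 1.5, 2.5], "dr": [0.0026, -0.001, 0]},
    {"delta_pos": [2, 1, 2.7], "dr": [0.0026, -0.001, 0]},
    {"delta_pos": [0, 0, 0], "dr": [0, 0, 0]},
  ],
)

```text
t: 14.65
position: [0.502, 0.2131, 0.209]
orientation: [[-0.203, 0.979, -0.001], [0.979, 0.203, 0.001], [0.001, -0.001, -1.0]]
ft_force: [0.4, 0.2, 0.3]
opening: 0.176
grasp_force: 89.2
```

```bash
python3 - <<'E'
from h import *;import cv2
im=cv2.cvtColor(camera("side"),4);cv2.imwrite("pics/s3.png",im)
big=cv2.resize(im[120:320,230:430],None,fx=3,fy=3);ref=cv2.imread("pics/s2.png")
for nm,(x0,x1,y0,y1) in(("pin",(295,340,355,436)),("handle+pin",(300,350,230,436)),("tip",(300,335,400,440))):
    r=cv2.matchTemplate(big[y0-24:y1+24,x0-24:x1+24],ref[y0:y1,x0:x1],cv2.TM_CCOEFF_NORMED);_,v,_,l=cv2.minMaxLoc(r);print(nm,v,np.array(l)-24,"(3px = 1 image px ~2 mm)")
plan([.502,.2118,.2095],down(.2045),5)
E
```

```text
pin 0.9965418577194214 [0 0] (3px = 1 image px ~2 mm)
handle+pin 0.9914511442184448 [0 1] (3px = 1 image px ~2 mm)
tip 0.9970533847808838 [0 0] (3px = 1 image px ~2 mm)
0 [-0.2, -0.0, -0.1] [-0.0002, -0.0002, 0.0]
now [0.502  0.213  0.2092] rotleft [-0.0009 -0.0009  0.0002] F [-0.4779 -0.2348 -0.3174] open 0.17024719722377296 89.24689292907715 t 14.7
```

The stylus hasn't shifted in the grip, so I'll lower it into its hole.

carry_out(
  commands=[
    {"delta_pos": [-1.2, 0, 10], "dr": [0, 0, 0]},
    {"delta_pos": [0, 0, 15], "dr": [0, 0, 0]},
    {"delta_pos": [0, 0, 20], "dr": [0, 0, 0]},
    {"delta_pos": [0, 0, 25], "dr": [0, 0, 0]},
    {"delta_pos": [0, 0, 20], "dr": [0, 0, 0]},
  ],
)

```text
t: 15.2
position: [0.5018, 0.2108, 0.1171]
orientation: [[-0.203, 0.979, -0.002], [0.979, 0.203, 0.0], [0.0, -0.002, -1.0]]
ft_force: [1.2, -1.0, -0.4]
opening: 0.175
grasp_force: 89.3
```

carry_out(
  commands=[
    {"delta_pos": [0, 0, 5], "dr": [0, 0, 0]},
    {"delta_pos": [0, 0, 3], "dr": [0, 0, 0]},
    {"delta_pos": [0, 0, 1], "dr": [0, 0, 0]},
    {"delta_pos": [0, 0, 0], "dr": [0, 0, 0]},
    {"delta_pos": [0, 0, 0], "dr": [0, 0, 0]},
  ],
)

```text
t: 15.7
position: [0.5025, 0.2117, 0.1111]
orientation: [[-0.203, 0.979, 0.0], [0.979, 0.203, 0.001], [0.001, 0.0, -1.0]]
ft_force: [0.9, -0.4, -0.3]
opening: 0.172
grasp_force: 89.3
```

carry_out(
  commands=[
    {"delta_pos": [0, 0, 0.7], "dr": [0, 0, 0]},
    {"delta_pos": [0, 0, 0.7], "dr": [0, 0, 0]},
    {"delta_pos": [0, 0, 0.6], "dr": [0, 0, 0]},
    {"delta_pos": [0, 0, 0], "dr": [0, 0, 0]},
    {"delta_pos": [0, 0, 0], "dr": [0, 0, 0]},
  ],
)

```text
t: 16.2
position: [0.5023, 0.2115, 0.1085]
orientation: [[-0.203, 0.979, -0.0], [0.979, 0.203, 0.001], [0.001, -0.0, -1.0]]
ft_force: [0.5, -1.0, -1.2]
opening: 0.177
grasp_force: 89.3
```

carry_out(
  commands=[
    {"delta_pos": [0, 0, 0.5], "dr": [0, 0, 0]},
    {"delta_pos": [0, 0, 0.5], "dr": [0, 0, 0]},
    {"delta_pos": [0, 0, 0], "dr": [0, 0, 0]},
    {"delta_pos": [0, 0, 0], "dr": [0, 0, 0]},
    {"delta_pos": [0, 0, 0], "dr": [0, 0, 0]},
  ],
)

```text
t: 16.7
position: [0.5024, 0.2116, 0.108]
orientation: [[-0.203, 0.979, -0.0], [0.979, 0.203, 0.001], [0.001, 0.0, -1.0]]
ft_force: [-0.8, -2.0, 4.6]
opening: 0.172
grasp_force: 90.5
```

It's seated: 4.6 N on the handle foot. I'll release, rise and go to the block.

carry_out(
  commands=[
    {"delta_pos": [0, 0, 0], "dr": [0, 0, 0]},
    {"delta_pos": [0, 0, 0], "dr": [0, 0, 0]},
    {"delta_pos": [0, 0, 0], "dr": [0, 0, 0]},
    {"delta_pos": [0, 0, 0], "dr": [0, 0, 0]},
    {"delta_pos": [0, 0, 0], "dr": [0, 0, 0]},
  ],
  hand=50,
)

```text
t: 17.2
position: [0.5023, 0.2115, 0.1075]
orientation: [[-0.203, 0.979, -0.001], [0.979, 0.203, 0.001], [0.001, -0.0, -1.0]]
ft_force: [0.3, 0.5, -0.5]
opening: 0.502
grasp_force: 0.0
```

carry_out(
  commands=[
    {"delta_pos": [0, 0, -10], "dr": [0, 0, 0]},
    {"delta_pos": [0, 0, -20], "dr": [0, 0, 0]},
    {"delta_pos": [0, 0, -25], "dr": [0, 0, 0]},
    {"delta_pos": [0, 0, -25], "dr": [0, 0, 0]},
    {"delta_pos": [0, 0, -15], "dr": [0, 0, 0]},
  ],
)

```text
t: 17.7
position: [0.5027, 0.2122, 0.205]
orientation: [[-0.203, 0.979, 0.002], [0.979, 0.203, 0.002], [0.001, 0.002, -1.0]]
ft_force: [-0.3, -0.0, -0.4]
opening: 0.5
grasp_force: 0.0
```

```bash
python3 - <<'E'
from h import *;import cv2
plan([.5776,-.0145,.15],down(.2397),10)
im=cv2.cvtColor(camera("side"),4)
big=cv2.resize(im[120:320,230:430],None,fx=3,fy=3)
# stylus back as in first picture?
ref=cv2.imread("pics/side0.png");r=cv2.matchTemplate(im[238:296,318:356],ref[246:288,326:348],cv2.TM_CCOEFF_NORMED);_,v,_,l=cv2.minMaxLoc(r);print(v,np.array(l)-8)
E
```

```text
0 [-23.7, 2.7, 5.5] [0.0002, -0.0001, -0.0035]
1 [-23.7, 2.6, 5.5] [0.0002, -0.0001, -0.0035]
2 [-23.7, 2.6, 5.5] [0.0002, -0.0001, -0.0035]
3 [-23.7, 2.5, 5.5] [0.0002, -0.0001, -0.0035]
4 [-23.8, 2.4, 5.5] [0.0002, -0.0001, -0.0035]
5 [-23.8, 2.3, 5.5] [0.0002, -0.0001, -0.0035]
6 [-23.8, 2.2, 5.5] [0.0002, -0.0001, -0.0035]
7 [-23.8, 2.1, 5.5] [0.0002, -0.0001, -0.0035]
8 [-23.8, 2.1, 5.5] [0.0002, -0.0001, -0.0035]
9 [-23.8, 2.0, 5.5] [0.0002, -0.0001, -0.0035]
now [0.5027 0.2122 0.205 ] rotleft [ 0.0019 -0.0014 -0.0354] F [-0.2956 -0.0268 -0.3606] open 0.5004444920488423 0.0 t 17.7
0.9310504198074341 [0 0]
```

carry_out(
  commands=[
    {"delta_pos": [-24, 2.5, 2], "dr": [0, 0, -0.0035]},
    {"delta_pos": [-24, 2.5, 2], "dr": [0, 0, -0.0035]},
    {"delta_pos": [-24, 2.5, 5], "dr": [0, 0, -0.0035]},
    {"delta_pos": [-24, 2.5, 5], "dr": [0, 0, -0.0035]},
    {"delta_pos": [-24, 2.5, 6], "dr": [0, 0, -0.0035]},
  ],
  hand=78,
)

```text
t: 18.25
position: [0.5398, 0.0956, 0.1819]
orientation: [[-0.22, 0.976, -0.001], [0.976, 0.22, 0.0], [0.001, -0.001, -1.0]]
ft_force: [-0.1, -0.4, 0.3]
opening: 0.783
grasp_force: 0.0
```

carry_out(
  commands=[
    {"delta_pos": [-24, 2, 7], "dr": [0, 0, -0.0035]},
    {"delta_pos": [-24, 2, 7], "dr": [0, 0, -0.0035]},
    {"delta_pos": [-24, 2, 7], "dr": [0, 0, -0.0035]},
    {"delta_pos": [-24, 2, 7], "dr": [0, 0, -0.0035]},
    {"delta_pos": [-22, 2, 7], "dr": [0, 0, -0.0035]},
  ],
)

```text
t: 18.75
position: [0.5762, -0.0173, 0.1465]
orientation: [[-0.236, 0.972, -0.001], [0.972, 0.236, 0.0], [0.001, -0.001, -1.0]]
ft_force: [0.3, 0.7, 0.5]
opening: 0.778
grasp_force: 0.0
```

carry_out(
  commands=[
    {"delta_pos": [0, 0, 0], "dr": [0, 0, 0]},
    {"delta_pos": [0, 0, 0], "dr": [0, 0, 0]},
    {"delta_pos": [0, 0, 0], "dr": [0, 0, 0]},
    {"delta_pos": [0, 0, 0], "dr": [0, 0, 0]},
    {"delta_pos": [0, 0, 0], "dr": [0, 0, 0]},
  ],
)

```text
t: 19.25
position: [0.5761, -0.0151, 0.1476]
orientation: [[-0.238, 0.971, 0.0], [0.971, 0.238, 0.001], [0.001, 0.0, -1.0]]
ft_force: [0.7, -0.2, 0.2]
opening: 0.781
grasp_force: 0.0
```

```bash
python3 - <<'E'
from h import *
plan([.5776,-.0145,.092],down(.2397),5)
E
```

```text
0 [0.0, 0.3, 11.1] [0.0, -0.0001, 0.0001]
now [ 0.5761 -0.0151  0.1476] rotleft [ 0.0002 -0.0006  0.0007] F [ 0.7033 -0.2472  0.1874] open 0.780880455444242 0.0 t 19.25
```

carry_out(
  commands=[
    {"delta_pos": [0, 1, 20], "dr": [0, 0, 0]},
    {"delta_pos": [0, 0, 20], "dr": [0, 0, 0]},
    {"delta_pos": [0, 0, 12], "dr": [0, 0, 0]},
    {"delta_pos": [0, 0, 6], "dr": [0, 0, 0]},
    {"delta_pos": [0, 0, 3], "dr": [0, 0, 0]},
  ],
)

```text
t: 19.75
position: [0.5771, -0.0154, 0.0861]
orientation: [[-0.237, 0.971, -0.001], [0.971, 0.237, 0.001], [0.001, -0.001, -1.0]]
ft_force: [-0.0, 0.8, 1.1]
opening: 0.781
grasp_force: 0.0
```

carry_out(
  commands=[
    {"delta_pos": [0, 0, 0], "dr": [0, 0, 0]},
    {"delta_pos": [0, 0, 0], "dr": [0, 0, 0]},
    {"delta_pos": [0, 0, 0], "dr": [0, 0, 0]},
    {"delta_pos": [0, 0, 0], "dr": [0, 0, 0]},
    {"delta_pos": [0, 0, 0], "dr": [0, 0, 0]},
  ],
  hand=0,
  grip_force=30,
)

```text
t: 20.25
position: [0.5776, -0.0155, 0.0868]
orientation: [[-0.237, 0.972, 0.001], [0.972, 0.237, 0.001], [0.001, 0.001, -1.0]]
ft_force: [0.6, 0.8, 1.4]
opening: 0.479
grasp_force: 35.3
```

The block is gripped: the opening is about 41 mm. I'll firm up the grip and lift.

carry_out(
  commands=[
    {"delta_pos": [0, 0, 0], "dr": [0, 0, 0]},
    {"delta_pos": [0, 0, 0], "dr": [0, 0, 0]},
    {"delta_pos": [0, 0, -2], "dr": [0, 0, 0]},
    {"delta_pos": [0, 0, -4], "dr": [0, 0, 0]},
    {"delta_pos": [0, 0, -6], "dr": [0, 0, 0]},
  ],
  grip_force=60,
)

```text
t: 20.75
position: [0.5768, -0.0158, 0.0983]
orientation: [[-0.237, 0.972, -0.001], [0.972, 0.237, 0.001], [0.001, -0.001, -1.0]]
ft_force: [-0.4, 0.2, -1.6]
opening: 0.471
grasp_force: 66.0
```

carry_out(
  commands=[
    {"delta_pos": [0, 0, -10], "dr": [0, 0, 0]},
    {"delta_pos": [0, 0, -12], "dr": [0, 0, 0]},
    {"delta_pos": [0, 0, -12], "dr": [0, 0, 0]},
    {"delta_pos": [0, 0, -12], "dr": [0, 0, 0]},
    {"delta_pos": [0, 0, -10], "dr": [0, 0, 0]},
  ],
)

```text
t: 21.25
position: [0.5774, -0.0156, 0.1558]
orientation: [[-0.237, 0.972, 0.001], [0.972, 0.237, 0.001], [0.0, 0.001, -1.0]]
ft_force: [-0.0, 0.1, -0.8]
opening: 0.471
grasp_force: 66.0
```

```bash
python3 - <<'E'
from h import *;import cv2
plan([.488,-.2918,.155],down(.2397),10)
im=cv2.cvtColor(camera("side"),4);cv2.imwrite("pics/l1.png",im)
h=cv2.cvtColor(im,40);m=(h[...,1]<60)&(h[...,2]>185);s=observe();p=s["position"]
for z in(.09,.11,.135,.16):print(z,proj("side",[p[0],p[1]+.03,z]))
c=np.round(proj("side",[p[0],p[1]+.03,.15])[0]).astype(int);
for x in(c[0]-8,c[0],c[0]+8):print(x,c[1]-10,im[c[1]-10:c[1]+40:2,x].mean(1).astype(int))
E
```

```text
0 [-24.7, -15.2, 0.1] [0.0001, -0.0, -0.0001]
now [ 0.5774 -0.0156  0.1558] rotleft [ 0.0006 -0.0005 -0.0006] F [-0.0165  0.0823 -0.7757] open 0.4711474164154494 65.97074389457703 t 21.25
0.09 [[287.9849 203.3208]]
0.11 [[287.9819 195.8196]]
0.135 [[287.9781 186.1802]]
0.16 [[287.9741 176.2361]]
280 170 [ 98  98 102  99 110 102  80  87 204 217 203 145 124 120 121 113 103 101
 128 178 209 216 217 216 216]
288 170 [ 91  93 118 158 161 142 136 136 134 137 146 129 121 122 120 115 115 116
 117 115 115 153 211 217 217]
296 170 [160 151 155 162 151 137 136 134 134 144 146 137 125 111 109 109 106 105
 107 110 127 147 147 146 136]
```

carry_out(
  commands=[
    {"delta_pos": [-15, -9, 0], "dr": [0, 0, 0]},
    {"delta_pos": [-25, -15, 0], "dr": [0, 0, 0]},
    {"delta_pos": [-25, -15, 0], "dr": [0, 0, 0]},
    {"delta_pos": [-27, -17, 0], "dr": [0, 0, 0]},
    {"delta_pos": [-28, -17, 0], "dr": [0, 0, 0]},
  ],
)

```text
t: 21.8
position: [0.5341, -0.1505, 0.1544]
orientation: [[-0.237, 0.971, -0.0], [0.971, 0.237, 0.001], [0.001, -0.0, -1.0]]
ft_force: [0.7, 0.1, -0.3]
opening: 0.47
grasp_force: 66.0
```

carry_out(
  commands=[
    {"delta_pos": [-28, -17, 0], "dr": [0, 0, 0]},
    {"delta_pos": [-28, -17, 0], "dr": [0, 0, 0]},
    {"delta_pos": [-27, -17, 0], "dr": [0, 0, 0]},
    {"delta_pos": [-25, -16, 0], "dr": [0, 0, 0]},
    {"delta_pos": [-19, -12, 0], "dr": [0, 0, 0]},
  ],
)

```text
t: 22.3
position: [0.4869, -0.2939, 0.1541]
orientation: [[-0.235, 0.972, -0.001], [0.972, 0.235, 0.0], [0.0, -0.001, -1.0]]
ft_force: [0.5, 0.1, -1.1]
opening: 0.473
grasp_force: 66.0
```

carry_out(
  commands=[
    {"delta_pos": [0, 0, 20], "dr": [0, 0, 0]},
    {"delta_pos": [0, 0, 25], "dr": [0, 0, 0]},
    {"delta_pos": [0, 0, 25], "dr": [0, 0, 0]},
    {"delta_pos": [0, 0, 20], "dr": [0, 0, 0]},
    {"delta_pos": [0, 0, 10], "dr": [0, 0, 0]},
  ],
)

```text
t: 22.8
position: [0.487, -0.2915, 0.0525]
orientation: [[-0.237, 0.972, -0.003], [0.972, 0.237, 0.002], [0.002, -0.002, -1.0]]
ft_force: [0.6, -0.2, -0.4]
opening: 0.471
grasp_force: 66.1
```

```bash
python3 - <<'E'
from h import *
plan([.488,-.2918,.04],down(.2397),5)
E
```

```text
0 [-0.1, 0.2, 2.5] [-0.0004, -0.0004, -0.0002]
now [ 0.487  -0.2915  0.0525] rotleft [-0.0021 -0.0021 -0.0008] F [ 0.6109 -0.2171 -0.3597] open 0.4709473277569105 66.07263565063477 t 22.8
```

Now down gently until it touches.

carry_out(
  commands=[
    {"delta_pos": [0, 0, 5], "dr": [0, 0, 0]},
    {"delta_pos": [0, 0, 5], "dr": [0, 0, 0]},
    {"delta_pos": [0, 0, 4], "dr": [0, 0, 0]},
    {"delta_pos": [0, 0, 2], "dr": [0, 0, 0]},
    {"delta_pos": [0, 0, 0], "dr": [0, 0, 0]},
  ],
)

```text
t: 23.3
position: [0.488, -0.2916, 0.0383]
orientation: [[-0.237, 0.972, -0.0], [0.972, 0.237, 0.0], [0.0, -0.0, -1.0]]
ft_force: [0.8, 0.3, -1.2]
opening: 0.474
grasp_force: 66.1
```

carry_out(
  commands=[
    {"delta_pos": [0, 0, 1], "dr": [0, 0, 0]},
    {"delta_pos": [0, 0, 1], "dr": [0, 0, 0]},
    {"delta_pos": [0, 0, 1], "dr": [0, 0, 0]},
    {"delta_pos": [0, 0, 0], "dr": [0, 0, 0]},
    {"delta_pos": [0, 0, 0], "dr": [0, 0, 0]},
  ],
)

```text
t: 23.8
position: [0.4879, -0.2915, 0.0352]
orientation: [[-0.237, 0.972, -0.0], [0.972, 0.237, 0.001], [0.001, -0.0, -1.0]]
ft_force: [-0.4, -0.1, -0.9]
opening: 0.47
grasp_force: 66.1
```

carry_out(
  commands=[
    {"delta_pos": [0, 0, 1], "dr": [0, 0, 0]},
    {"delta_pos": [0, 0, 1], "dr": [0, 0, 0]},
    {"delta_pos": [0, 0, 1], "dr": [0, 0, 0]},
    {"delta_pos": [0, 0, 0], "dr": [0, 0, 0]},
    {"delta_pos": [0, 0, 0], "dr": [0, 0, 0]},
  ],
)

```text
t: 24.3
position: [0.4879, -0.2915, 0.0321]
orientation: [[-0.237, 0.972, -0.0], [0.972, 0.237, 0.001], [0.001, -0.0, -1.0]]
ft_force: [0.5, -0.1, -0.2]
opening: 0.472
grasp_force: 66.1
```

carry_out(
  commands=[
    {"delta_pos": [0, 0, 1], "dr": [0, 0, 0]},
    {"delta_pos": [0, 0, 1], "dr": [0, 0, 0]},
    {"delta_pos": [0, 0, 0], "dr": [0, 0, 0]},
    {"delta_pos": [0, 0, 0], "dr": [0, 0, 0]},
    {"delta_pos": [0, 0, 0], "dr": [0, 0, 0]},
  ],
)

```text
t: 24.8
position: [0.4879, -0.2916, 0.0302]
orientation: [[-0.237, 0.972, -0.0], [0.972, 0.237, 0.001], [0.001, -0.0, -1.0]]
ft_force: [-0.0, 0.2, -0.9]
opening: 0.472
grasp_force: 66.1
```

carry_out(
  commands=[
    {"delta_pos": [0, 0, 1], "dr": [0, 0, 0]},
    {"delta_pos": [0, 0, 1], "dr": [0, 0, 0]},
    {"delta_pos": [0, 0, 0], "dr": [0, 0, 0]},
    {"delta_pos": [0, 0, 0], "dr": [0, 0, 0]},
    {"delta_pos": [0, 0, 0], "dr": [0, 0, 0]},
  ],
)

```text
t: 25.3
position: [0.488, -0.2916, 0.0283]
orientation: [[-0.237, 0.972, -0.0], [0.972, 0.237, 0.001], [0.001, -0.0, -1.0]]
ft_force: [-1.2, 0.0, 2.3]
opening: 0.472
grasp_force: 66.3
```

It's touching at the height I expected, so I'll release and rise.

carry_out(
  commands=[
    {"delta_pos": [0, 0, 0.5], "dr": [0, 0, 0]},
    {"delta_pos": [0, 0, 0], "dr": [0, 0, 0]},
    {"delta_pos": [0, 0, 0], "dr": [0, 0, 0]},
    {"delta_pos": [0, 0, 0], "dr": [0, 0, 0]},
    {"delta_pos": [0, 0, 0], "dr": [0, 0, 0]},
  ],
  hand=70,
)

```text
t: 25.8
position: [0.488, -0.2915, 0.0277]
orientation: [[-0.237, 0.972, -0.0], [0.972, 0.237, 0.001], [0.001, -0.0, -1.0]]
ft_force: [-0.0, -0.3, -0.1]
opening: 0.701
grasp_force: 0.0
```

carry_out(
  commands=[
    {"delta_pos": [0, 0, -5], "dr": [0, 0, 0]},
    {"delta_pos": [0, 0, -20], "dr": [0, 0, 0]},
    {"delta_pos": [0, 0, -40], "dr": [0, 0, 0]},
    {"delta_pos": [0, 0, -45], "dr": [0, 0, 0]},
    {"delta_pos": [0, 0, -45], "dr": [0, 0, 0]},
  ],
)

```text
t: 26.3
position: [0.4877, -0.2912, 0.1845]
orientation: [[-0.237, 0.971, -0.001], [0.971, 0.237, 0.001], [0.001, -0.0, -1.0]]
ft_force: [0.8, -1.1, -1.6]
opening: 0.696
grasp_force: 0.0
```

carry_out(
  commands=[
    {"delta_pos": [0, -40, 0], "dr": [0, 0, 0]},
    {"delta_pos": [0, -40, 0], "dr": [0, 0, 0]},
    {"delta_pos": [0, -30, 0], "dr": [0, 0, 0]},
    {"delta_pos": [0, 0, 0], "dr": [0, 0, 0]},
    {"delta_pos": [0, 0, 0], "dr": [0, 0, 0]},
  ],
)

```text
t: 26.8
position: [0.3809, -0.3181, 0.1832]
orientation: [[-0.235, 0.972, -0.0], [0.972, 0.235, -0.0], [-0.0, -0.0, -1.0]]
ft_force: [0.8, 1.1, 1.1]
opening: 0.7
grasp_force: 0.0
```

```bash
python3 - <<'E'
from h import *;import cv2
s=observe();print(s["t"],s["position"],s["ft_force"])
im=cv2.cvtColor(camera("side"),4);cv2.imwrite("pics/f_side.png",im);tp=cv2.cvtColor(camera("top"),4);cv2.imwrite("pics/f_top.png",tp)
def org(a,o):
    h=cv2.cvtColor(a,40)[o[1]:o[3],o[0]:o[2]];y,x=np.nonzero((h[...,1]>80)&(h[...,0]<20)&(h[...,2]>90));return (x.mean()+o[0],y.mean()+o[1],len(x)) if len(x) else None
a=org(im,(270,125,370,180));b=org(tp,(370,215,435,295));print(a,b)
if a and b:
    r=least_squares(lambda P:np.r_[(proj("side",P)-a[:2])[0],(proj("top",P)-b[:2])[0]],[.488,-.29,.03],x_scale=.01);print("sticker",r.x,r.fun)
ref=cv2.imread("pics/side0.png");r=cv2.matchTemplate(im[238:296,318:356],ref[246:288,326:348],cv2.TM_CCOEFF_NORMED);_,v,_,l=cv2.minMaxLoc(r);print("stylus",v,np.array(l)-8)
E
```

```text
26.8 [ 0.3809 -0.3181  0.1832] [0.7601 1.0773 1.0767]
(np.float64(321.3478260869565), np.float64(150.43478260869566), 23) (np.float64(400.8813559322034), np.float64(255.38983050847457), 59)
sticker [ 0.4844 -0.2851  0.0295] [-0.3329 -0.0497 -0.0431  0.3317]
stylus 0.965567946434021 [1 0]
```

The sticker on the block is at z ≈ 30 mm, where 31 mm means flat on the tray floor. The stylus is upright in its hole, so I'm handing in.

```bash
python3 -c "
from cell import *
print(close_job())"
```

```text
the job is handed in; nothing more can be done
None
```

I handed the job in at about 27 s of the 67 s allowed; the hand-in returned no verdict. The button was pushed down to its stop at about 21 N and the block rose. My last camera check put the block flat on the tray floor and the stylus upright in its original hole.

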